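Set the stirrer dial four clicks up and start it

ROBOT

A 7-joint arm with a two-finger parallel gripper is mounted at the origin on the work surface. World frame = base frame: x ahead of the robot, y to its left, z up, the work surface at z = 0. Lengths are in mm, angles in rad, forces in N, time in s.
With the tool pointing down it reaches from about 350 to 900 mm from the base axis. Payload 19.9 kg.
Tool frame: the origin (TCP) lies between the finger pads; the fingertips stand 25 mm ahead of it and the grasp point (between the pads) lies 6 mm ahead of it (robot.nose_length is the distance from the TCP to the fingertips, in mm); z points along the fingers, y is the direction in which the jaws open and shut (so a half turn about z gives the same grasp; the last joint's range is limited). The gripper opens to 85 mm and grips with 20 to 120 N. Pads are 22 mm wide; open, the fingers measure 114 mm over their backs; the gripper's body (76 mm by 85 mm) begins 54 mm behind the grasp point. The pads swing forward as they close: fully open they stand 13 mm farther back than shut.
Start: joints at [1.129, 0.417, -0.01, 1.614, 0.005, 1.111, -0.053], TCP at [243.842, -575.452, 256.26] pointing down, gripper open.
Joint ranges: [-2.81, 2.81], [-0.39, 2.02], [-1.27, 1.25], [0.06, 2.57], [-1.19, 4.33], [0.19, 2], [-2.82, 2.82]. Speed limits (rad/s): [1.89, 1.89, 2.39, 2.39, 3.01, 3.01, 3.01].

INTERFACE

Orientations are given as [roll, pitch, yaw] about the fixed x, y, z axes, in that order (R = Rz(yaw) Ry(pitch) Rx(roll)).
In Python, from station import robot gives the robot as it stands.
- The arm moves only by the tool servo_tool, never from a script. Its argument "increments" is a list of rows, each an object of numbers: "dx", "dy", "dz": the shift along the tool's x, y, z in units of 60 mm (1.0 is 60 mm); "rx", "ry", "rz": the turn, a rotation vector about the tool's x, y, z in units of 6 degrees (1.0 is 6 degrees); "fingers": the closure, from 0 (fully open) to 1 (shut). A call has 1 to 10 rows; each row is the pose to reach, as a shift and turn from the pose commanded when the call began, along the tool's axes at that moment; what a row does not reach only later rows make up. A row lasts 1/8 s, in which the tool goes at most 62.5 mm and 10.7 degrees, less where a joint would pass 70% of its speed; a pose out of reach is approached as far as the arm can. A call with a gripper value outside its range is refused whole. The fingers move at their own pace and stop on an object; "grip_force" is the grip in N (left out, the last holds). Time passes only in rows, so rows that repeat a pose let the fingers close. It gives the time, the measured TCP pose, the force and the opening at its end, in the units of the state.
- robot.observe(): the state, without advancing time (a new reading comes with each control period).
- robot.camera(name): name is "side" or "top" or "wrist"; returns a dict with "image" (384x512x3 uint8, red, green, blue), "fx", "fy", "cx", "cy" (pixels), "position" and "orientation" of the camera in the world. Camera axes: x right, y down, z forward; pixel columns grow to the right and rows downward; lengths in mm; the calibration is good to about 2 mm. A picture is of the moment at which its call begins. There is no depth.
- robot.job_done(): hands the job in, once; it reports no verdict.
The state is a dict: "time": time; "qpos": joint angles; "qvel": joint speeds; "tau": joint torques, N m; "tool_pos": TCP position; "tool_rot": TCP orientation; "ft_force": force on the tool from outside, world axes, zero at the start; "moment": the same for the moment, N m; "gripper_width": finger opening in mm.
Only numpy, scipy, OpenCV 4.12 (cv2) and the standard library are available. Lean on these libraries where they do the work, as an engineer would, in place of code of your own. Each camera call takes 0.05 s, during which the arm holds its last target. There are 200 camera calls.

TASK

Turn the click-stop dial on the stirrer exactly four clicks clockwise (seen from above) from where it stands, by pushing its lug with a fingertip - do not pinch the lug, and do not go past the fourth click - and then press the start key fully down and let it come back up. Leave the beaker on the stirrer, the bottle and the jar standing where they are.

Things in the scene. Friction and masses are not known exactly. Their poses are not given: they have to be found in the camera images.
- stirrer: Low white box fixed to the bench, 290 mm deep (x) by 260 mm wide (y), yaw within 0.4 rad of facing the robot. Near half: flat control deck 45 mm above the bench. Far half: raised to 60 mm, with a round white plate (120 mm across, top at 66 mm) in its middle. Origin at the centre of its underside, on the bench; x points away from the robot, y left, z up.
- dial_axis (a point): Dial: a grey flat horizontal disc, 100 mm across, on the left half of the deck, with a vertical axis. This point is on the axis at the disc's upper face, 57 mm above the bench; axes as the stirrer's. 11 black ticks on the deck around it, 24 degrees apart, mark the clicks: the first 120 degrees counterclockwise (from above) of the stirrer's x, the last 120 degrees clockwise of it.
- lug_top (a point): Centre of the top of the dial's one black lug, 34 mm from the axis, 20 mm above the disc's face (77 mm above the bench). An upright block, 22 mm long radially (23 to 45 mm from the axis), 12 mm thick in the turning direction, white line on top; it points at the tick of the present click. x axis radially outward. Its flanks: dial_c15 (push it to turn clockwise), dial_c16. The rest of the disc is bare.
- dial (a joint): Dial angle, rad, growing clockwise seen from above; 0 with the lug at the first tick. Clicks every 24 degrees (0.4189 rad), 0 to 10, then end stops. It starts at rest at one of clicks 0 to 3. A spring pawl holds each: leaving one takes about 4 to 6 N at the lug, falling to nothing half-way to the next, beyond which the dial snaps on by itself to the next click and rests there.
- start_key_top (a point): Centre of the top of the start key, a round white push key 30 mm across in a grey collar 46 mm across, on the right half of the deck, 135 mm from the dial's axis (in the stirrer's axes 5 mm nearer the robot and 135 mm to the right). Top 63 mm above the bench when up, 6 mm above its collar.
- start_key (a joint): Press depth of the start key in m: 0 up, 0.006 fully down; about 1.5 N starts it and 5 N holds it fully down, and it springs back. Counts as pressed beyond 0.004.
- beaker: Empty glass beaker, 68 mm across, 70 mm high, standing loose on the stirrer's white plate; top 136 mm above the bench. Origin at the centre of its underside. Bystander.
- reagent_bottle: Amber glass bottle, 64 mm across, 125 mm high, standing loose on the bench to one side of the stirrer. Origin at the centre of its underside. Bystander.
- sample_jar: Clear jar with white cap, 58 mm across, 75 mm high, standing loose on the bench to the other side of the stirrer. Origin at the centre of its underside. Bystander.

How it is judged:
By the outcome, as a careful person would: the job done as asked, in the order asked, and still so for the second after the job is handed in, with the robot touching nothing.
It also fails if it takes over 54 s, if anything falls off the work surface, if the arm or the gripper's body presses on something with over 40 N, if the wrist force passes 120 N, or if a joint passes its speed limit or range.

## Working session

There is one attempt and no reset: what is moved stays moved. The work goes in short steps, Python scripts to look and compute and a tool call to move; the robot and the scene stay as the last step left them, time stands still between calls to the robot, and variables do not carry over. Pictures are saved under pics/ and viewed, about 8 in all and at most 12, crops included, and the job is handed in when it is done.

Besides the shell and the picture viewer there is one more tool, called after ">>>" by a JSON object that holds its "fn" and its "kwargs". servo_tool: Moves the arm, as the interface text tells. Its arguments: {"type":"object","properties":{"increments":{"type":"array","items":{"type":"object","properties":{"dx":{"type":"number"},"dy":{"type":"number"},"dz":{"type":"number"},"rx":{"type":"number"},"ry":{"type":"number"},"rz":{"type":"number"},"fingers":{"type":"number"}}}},"grip_force":{"type":"number"}},"required":["increments"]}

```bash
mkdir -p pics; cat > h.py <<'E'
import numpy as np, cv2
from scipy.spatial.transform import Rotation as R
from station import robot
def rot(o):
    o=np.array(o,float)
    return o if o.shape==(3,3) else R.from_euler('xyz',o).as_matrix()
def ray(c,uv,z):
    d=rot(c['orientation'])@np.array([(uv[0]-c['cx'])/c['fx'],(uv[1]-c['cy'])/c['fy'],1])
    p=np.array(c['position'],float); return p+d*(z-p[2])/d[2]
def proj(c,p):
    q=rot(c['orientation']).T@(np.array(p,float)-np.array(c['position']));return q[:2]/q[2]*[c['fx'],c['fy']]+[c['cx'],c['cy']]
def snap(name,f):
    c=robot.camera(name);cv2.imwrite('pics/'+f,c['image'][:,:,::-1]);return c
E
python3 - <<'E'
from h import *
a=snap('top','t0.png');b=snap('side','s0.png')
i=np.hstack([a['image'],b['image']]);cv2.imwrite('pics/both.png',cv2.resize(a['image'],(800,600),interpolation=cv2.INTER_CUBIC)[:,:,::-1])
for c in(a,b):print(c['position'],c['orientation'],c['fx'],c['cx'],c['cy'])
s=robot.observe();print(s)
E
```

```text
[ 449.43653779   34.09156759 1042.0848363 ] [-3.01637551 -0.01438742 -1.54606871] 432.3243553575275 255.53005594356873 198.87205317966834
[444.47980252 939.22217912 589.62965506] [-2.09603618 -0.01806256 -2.99422596] 456.49575753653795 270.8523141734916 187.65976044714668
{'time': 0.1, 'qpos': array([ 1.12848987,  0.41793599, -0.01032568,  1.61411111,  0.00470696,
        1.11069699, -0.05299119]), 'qvel': array([ 5.57075002e-05, -1.97454576e-03,  2.23285600e-03,  6.94491515e-04,
        7.97748566e-04,  1.80663369e-03,  6.09291993e-04]), 'tau': array([ 7.31057207e-04, -8.65816212e+01,  6.79693781e-01, -4.35632765e+01,
        1.91009796e-02,  5.04712414e-03,  1.14087190e-04]), 'tool_pos': array([ 243.74362749, -575.20235267,  255.71036591]), 'tool_rot': array([-3.14046822e+00,  8.39124188e-05,  4.00847115e-01]), 'ft_force': array([ 0.15166552,  0.21137323, -0.56646641]), 'moment': array([ 0.01020186, -0.0509671 , -0.00554682]), 'gripper_width': 85.46714901002096}
```

View pics/both.png

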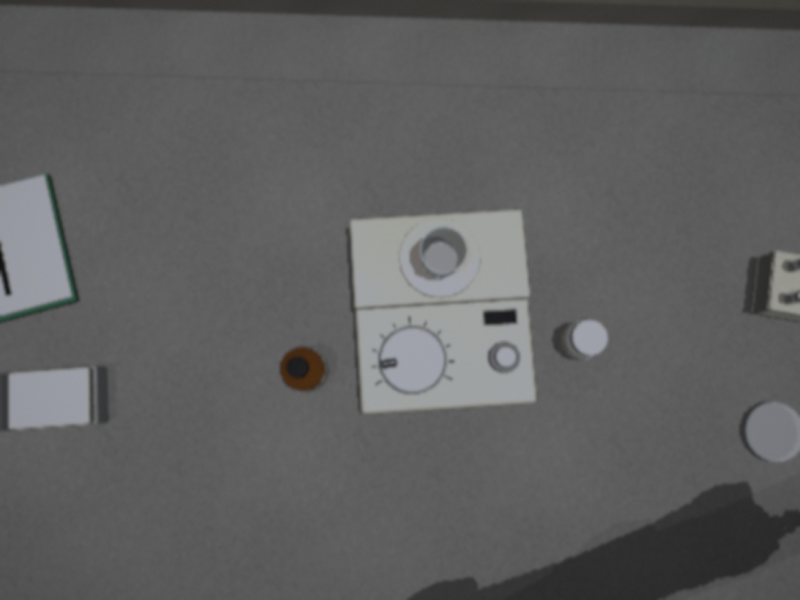

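View pics/s0.png

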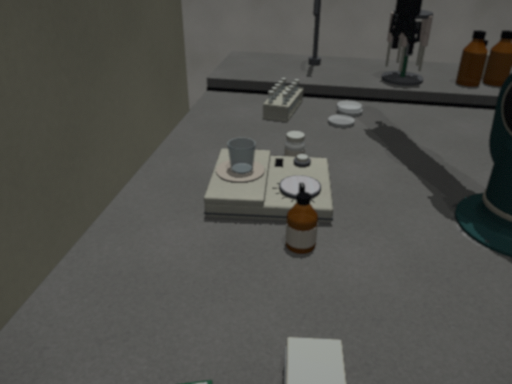

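The top view (at 800x600) shows the dial centre at about (412,359), the lug at (388,363), pointing left, probably click 1, and the key at (505,356). The bottle is at (303,368) and the jar at (588,338). The side view agrees.

```bash
python3 - <<'E'
from h import *
c=robot.camera('top');k=512/800
m=c['image'].astype(int)
f=lambda u,v,z:ray(c,((u+.5)*k-.5,(v+.5)*k-.5),z)
D=f(412.5,359.5,57);K=f(505.5,356.5,63);L=f(388,363,77)
d=K-D;yaw=np.arctan2(d[1],d[0])-np.arctan2(-135,-5)
e=f(361,412,45)-f(535,401,45); y2=np.arctan2(e[1],e[0])-np.pi/2
l=L-D;print('D',D,'K',K,'L',L,np.linalg.norm(d[:2]),'yaw',yaw,y2,'lug r',np.hypot(*l[:2]),'ang deg rel',np.degrees(np.arctan2(l[1],l[0])-yaw))
print('bottle',f(298,367,125),'jar',f(590,338,75),'beaker',f(443,245,136))
g=c['image'][190:275,220:350];cv2.imwrite('pics/t1.png',cv2.resize(g,None,fx=6,fy=6,interpolation=cv2.INTER_CUBIC)[:,:,::-1])
w=robot.camera('wrist');s=robot.observe();T=R.from_euler('xyz',s['tool_rot']).as_matrix()
print(T.T@(np.array(w['position'])-s['tool_pos']),w['fx'],T.T@rot(w['orientation']))
E
```

```text
D [503.07905702   2.35738062  57.        ] K [ 510.54652016 -132.39490613   63.        ] L [496.11497987  37.82778524  77.        ] 134.9590374482576 yaw 0.0923797189201303 0.0869264834811303 lug r 36.14758601235172 ang deg rel 95.81490299558436
bottle [485.30754527 159.06971136 125.        ] jar [ 539.58070451 -252.29344468   75.        ] beaker [656.51493236 -33.39166864 136.        ]
[  69.02149114   -0.91108669 -116.93126553] 301.76514614708043 [[ 1.35209169e-04 -9.62141138e-01 -2.72551668e-01]
 [ 9.99999305e-01  4.49332386e-04 -1.09011293e-03]
 [ 1.17130879e-03 -2.72551331e-01  9.62140530e-01]]
```

View pics/t1.png

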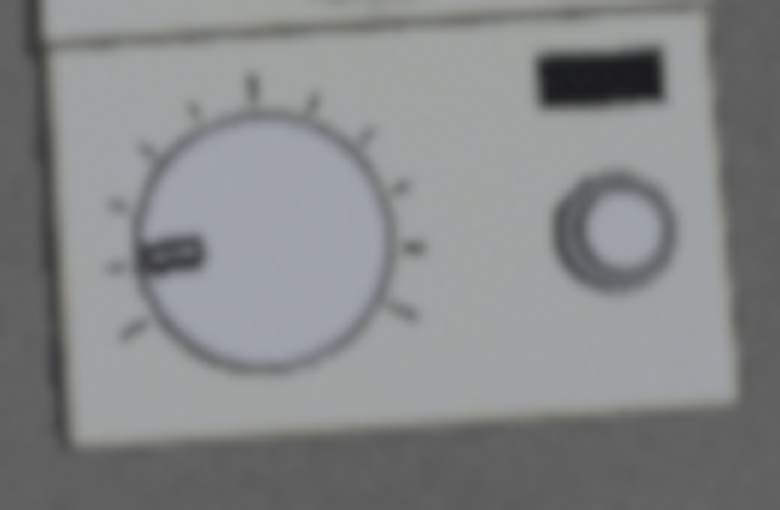

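The lug stands at click 1 (96° CCW), so the target is click 5, the long tick along the stirrer's x. I'll shut the gripper and move to a point behind the lug.

>>> {"fn": "servo_tool", "kwargs": {"increments": [{"dx": 7.41, "dy": -7.82, "rz": -14, "fingers": 1}, {"dx": 7.41, "dy": -7.82, "rz": -14, "fingers": 1}, {"dx": 7.41, "dy": -7.82, "rz": -14, "fingers": 1}, {"dx": 7.41, "dy": -7.82, "rz": -14, "fingers": 1}, {"dx": 7.41, "dy": -7.82, "rz": -14, "fingers": 1}, {"dx": 7.41, "dy": -7.82, "rz": -14, "fingers": 1}, {"dx": 7.41, "dy": -7.82, "rz": -14, "fingers": 1}, {"dx": 7.41, "dy": -7.82, "rz": -14, "fingers": 1}, {"dx": 7.41, "dy": -7.82, "rz": -14, "fingers": 1}, {"dx": 7.41, "dy": -7.82, "rz": -14, "fingers": 1}], "grip_force": 30}}

```text
invalid input
```

```bash
cat >> h.py <<'E'
def to(x,y,z,yawdeg):
    s=robot.observe();T=R.from_euler('xyz',s['tool_rot']).as_matrix();t=s['tool_pos']
    d=T.T@(np.array([x,y,z])-t)/60
    G=R.from_euler('xyz',[np.pi,0,np.radians(yawdeg)]).as_matrix()
    print('pos',t.round(1),np.degrees(s['tool_rot']).round(1),'t',s['time'],'q7',s['qpos'][6].round(2),'->d',d.round(2),'r',(np.degrees(R.from_matrix(T.T@G).as_rotvec())/6).round(2))
E
python3 -c "
from h import *
to(470,30.6,110,191)"
```

```text
pos [ 243.8 -575.3  255.9] [-180.    0.   23.] t 0.2 q7 -0.05 ->d [ 7.41 -7.82  2.44] r [-0.000e+00 -1.000e-02 -2.801e+01]
```

>>> {"fn": "servo_tool", "kwargs": {"increments": [{"dx": 0.7, "dy": -0.8, "dz": 0, "rx": 0, "ry": 0, "rz": -1.6, "fingers": 1}, {"dx": 1.4, "dy": -1.6, "dz": 0, "rx": 0, "ry": 0, "rz": -3.2, "fingers": 1}], "grip_force": 30}}

```text
time: 0.45
tool_pos: [283.2, -455.1, 255.8]
tool_rot: [-3.141, -0.0, 0.741]
ft_force: [0.7, -0.2, 1.3]
gripper_width: 51.8
```

```bash
python3 -c "
from h import *
to(470,30.6,200,191)"
```

```text
pos [ 283.2 -455.1  255.8] [-180.    -0.    42.4] t 0.45 q7 0.1 ->d [ 7.76 -3.87  0.93] r [-0.000e+00 -1.000e-02 -2.476e+01]
```

>>> {"fn": "servo_tool", "kwargs": {"increments": [{"dx": 0.8, "dy": -0.4, "dz": 0, "rx": 0, "ry": 0, "rz": -1.7, "fingers": 1}, {"dx": 1.6, "dy": -0.8, "dz": 0, "rx": 0, "ry": 0, "rz": -3.4, "fingers": 1}, {"dx": 2.4, "dy": -1.2, "dz": 0, "rx": 0, "ry": 0, "rz": -5.1, "fingers": 1}, {"dx": 3.2, "dy": -1.6, "dz": 0, "rx": 0, "ry": 0, "rz": -6.8, "fingers": 1}, {"dx": 4.0, "dy": -2.0, "dz": 0, "rx": 0, "ry": 0, "rz": -8.5, "fingers": 1}, {"dx": 4.8, "dy": -2.4, "dz": 0, "rx": 0, "ry": 0, "rz": -10.2, "fingers": 1}, {"dx": 5.6, "dy": -2.8, "dz": 0, "rx": 0, "ry": 0, "rz": -11.9, "fingers": 1}, {"dx": 6.4, "dy": -3.2, "dz": 0, "rx": 0, "ry": 0, "rz": -13.6, "fingers": 1}, {"dx": 7.2, "dy": -3.6, "dz": 0, "rx": 0, "ry": 0, "rz": -15.3, "fingers": 1}, {"dx": 7.76, "dy": -3.87, "dz": 0, "rx": 0, "ry": 0, "rz": -17, "fingers": 1}]}}

```text
time: 1.7
tool_pos: [472.6, 30.2, 256.4]
tool_rot: [3.141, 0.0, 2.523]
ft_force: [0.1, -0.3, -0.5]
gripper_width: -0.0
```

```bash
python3 -c "
from h import *
to(470,30.6,140,191)"
```

```text
pos [472.6  30.2 256.4] [180.    0.  144.6] t 1.7 q7 0.69 ->d [ 0.04 -0.02  1.94] r [ 0.    0.   -7.74]
```

>>> {"fn": "servo_tool", "kwargs": {"increments": [{"dx": 0, "dy": 0, "dz": 0.5, "rx": 0, "ry": 0, "rz": -1.7, "fingers": 1}, {"dx": 0, "dy": 0, "dz": 1.0, "rx": 0, "ry": 0, "rz": -3.4, "fingers": 1}, {"dx": 0, "dy": 0, "dz": 1.5, "rx": 0, "ry": 0, "rz": -5.1, "fingers": 1}, {"dx": 0, "dy": 0, "dz": 1.94, "rx": 0, "ry": 0, "rz": -6.8, "fingers": 1}, {"dx": 0, "dy": 0, "dz": 1.94, "rx": 0, "ry": 0, "rz": -7.74, "fingers": 1}, {"dx": 0, "dy": 0, "dz": 1.94, "rx": 0, "ry": 0, "rz": -7.74, "fingers": 1}]}}

```text
time: 2.45
tool_pos: [472.1, 27.9, 139.7]
tool_rot: [3.141, -0.0, -2.957]
ft_force: [-0.2, -0.7, -0.1]
gripper_width: 0.1
```

```bash
python3 -c "
from h import *
to(470,30.6,90,191)
w=snap('wrist','w1.png');s=snap('side','s1.png')
g=cv2.resize(s['image'][120:260,200:360],(640,560),interpolation=cv2.INTER_CUBIC);cv2.imwrite('pics/s1c.png',g[:,:,::-1])
print(robot.nose_length)
D=np.array([503.1,2.4,57]);print('D in wrist',proj(w,D));t=robot.observe()['tool_pos'];
for n in (25,38):print(n,'tip in side crop',(proj(s,t-[0,0,n])-[200,120])*4, 'wrist',proj(w,t-[0,0,n]))
"
```

```text
pos [472.1  27.9 139.7] [ 180.    -0.  -169.4] t 2.45 q7 1.28 ->d [0.03 0.05 0.83] r [ 0.01 -0.   -0.07]
25.0
D in wrist [210.06126642 242.22989806]
25 tip in side crop [457.8491956 195.7999263] wrist [252.05715352 245.77213053]
38 tip in side crop [456.32749901 216.23233951] wrist [252.18560043 235.3251893 ]
```

View pics/w1.png

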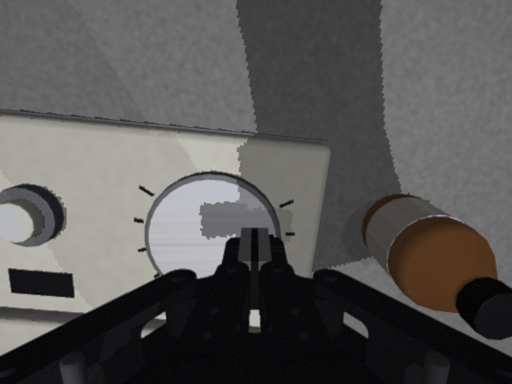

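View pics/s1c.png

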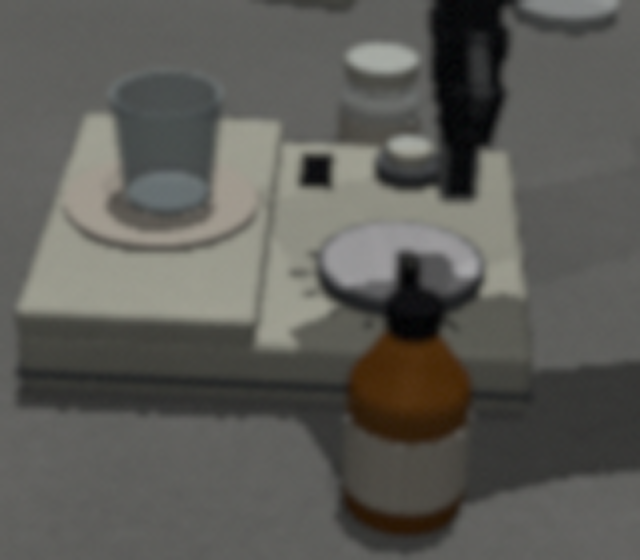

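Wrist view: the disc is centred near (212,240), matching the 210 prediction, and the shut fingertip is at (240–272,228). Side view: the tip is at (460,198), which confirms the 25 mm nose when shut. Now I'll go down to tip z≈64.

>>> {"fn": "servo_tool", "kwargs": {"increments": [{"dx": 0.03, "dy": 0.05, "dz": 0.3, "rx": 0, "ry": 0, "rz": 0, "fingers": 1}, {"dx": 0.03, "dy": 0.05, "dz": 0.6, "rx": 0, "ry": 0, "rz": 0, "fingers": 1}, {"dx": 0.03, "dy": 0.05, "dz": 0.85, "rx": 0, "ry": 0, "rz": 0, "fingers": 1}, {"dx": 0.03, "dy": 0.05, "dz": 0.85, "rx": 0, "ry": 0, "rz": 0, "fingers": 1}, {"dx": 0.03, "dy": 0.05, "dz": 0.85, "rx": 0, "ry": 0, "rz": 0, "fingers": 1}]}}

```text
time: 3.18
tool_pos: [470.0, 30.7, 89.0]
tool_rot: [3.141, 0.0, -2.956]
ft_force: [0.8, 0.1, 0.6]
gripper_width: -0.2
```

```bash
cat > plan.py <<'E'
from h import *
import sys
# pose pushing lug to click k (offset 17mm): printed as increments from the present pose
D=np.array([503.1,2.4])
def pose(k,g=17):
    a=np.radians(5.14+120-24*k);u=np.array([np.cos(a),np.sin(a)]);t=np.array([np.sin(a),-np.cos(a)])
    return D+34*u-g*t, np.degrees(a)+90
for k in eval(sys.argv[1]):
    p,y=pose(k); print(k,p.round(1),end=' ');to(*p,88.5,y)
E
python3 plan.py '[.7,1,1.3,1.6,2]'
```

```text
0.7 [476.3  29.3] pos [470.   30.7  89. ] [ 180.     0.  -169.4] t 3.175 q7 1.19 ->d [-0.1  -0.04  0.01] r [ 0.    0.   -1.29]
1 [479.9  32.5] pos [470.   30.7  89. ] [ 180.     0.  -169.4] t 3.175 q7 1.19 ->d [-0.17 -0.    0.01] r [ 0.    0.   -0.09]
1.3 [483.8  35.2] pos [470.   30.7  89. ] [ 180.     0.  -169.4] t 3.175 q7 1.19 ->d [-0.24  0.03  0.01] r [0.   0.   1.11]
1.6 [488.1  37.3] pos [470.   30.7  89. ] [ 180.     0.  -169.4] t 3.175 q7 1.19 ->d [-0.32  0.05  0.01] r [0.   0.   2.31]
2 [494.1  39.3] pos [470.   30.7  89. ] [ 180.     0.  -169.4] t 3.175 q7 1.19 ->d [-0.42  0.07  0.01] r [ 0.   -0.    3.91]
```

>>> {"fn": "servo_tool", "kwargs": {"increments": [{"dx": -0.06, "dy": 0, "dz": 0, "rx": 0, "ry": 0, "rz": 0, "fingers": 1}, {"dx": -0.12, "dy": 0, "dz": 0, "rx": 0, "ry": 0, "rz": 0, "fingers": 1}, {"dx": -0.17, "dy": 0, "dz": 0, "rx": 0, "ry": 0, "rz": 0, "fingers": 1}, {"dx": -0.2, "dy": 0.015, "dz": 0, "rx": 0, "ry": 0, "rz": 0.5, "fingers": 1}, {"dx": -0.24, "dy": 0.03, "dz": 0, "rx": 0, "ry": 0, "rz": 1.1, "fingers": 1}, {"dx": -0.24, "dy": 0.03, "dz": 0, "rx": 0, "ry": 0, "rz": 1.1, "fingers": 1}]}}

```text
time: 3.92
tool_pos: [483.6, 35.0, 88.8]
tool_rot: [-3.141, -0.0, -3.071]
ft_force: [-1.2, -0.8, -0.2]
gripper_width: -0.2
```

```bash
python3 plan.py '[1.5,1.75,2,2.25,2.5,2.75,3,3.25]'; python3 -c "
from h import *
print(robot.observe()['ft_force'])
c=robot.camera('top');print(proj(c,[483.8,35.2,70]))"
```

```text
1.5 [486.6  36.7] pos [483.6  35.   88.8] [-180.   -0. -176.] t 3.925 q7 1.09 ->d [-0.05  0.02  0.01] r [-0.   -0.    0.81]
1.75 [490.3  38.2] pos [483.6  35.   88.8] [-180.   -0. -176.] t 3.925 q7 1.09 ->d [-0.11  0.05  0.01] r [-0.   -0.    1.81]
2 [494.1  39.3] pos [483.6  35.   88.8] [-180.   -0. -176.] t 3.925 q7 1.09 ->d [-0.18  0.06  0.01] r [-0.   -0.    2.81]
2.25 [498.   40.1] pos [483.6  35.   88.8] [-180.   -0. -176.] t 3.925 q7 1.09 ->d [-0.25  0.07  0.01] r [-0.   -0.    3.81]
2.5 [502.   40.4] pos [483.6  35.   88.8] [-180.   -0. -176.] t 3.925 q7 1.09 ->d [-0.31  0.07  0.01] r [-0.   -0.    4.81]
2.75 [505.9  40.3] pos [483.6  35.   88.8] [-180.   -0. -176.] t 3.925 q7 1.09 ->d [-0.38  0.06  0.01] r [-0.   -0.    5.81]
3 [509.9  39.8] pos [483.6  35.   88.8] [-180.   -0. -176.] t 3.925 q7 1.09 ->d [-0.44  0.05  0.01] r [-0.   -0.    6.81]
3.25 [513.8  38.9] pos [483.6  35.   88.8] [-180.   -0. -176.] t 3.925 q7 1.09 ->d [-0.51  0.03  0.01] r [-0.   -0.    7.81]
[-1.15103446 -0.77420179 -0.2145603 ]
[249.17293802 237.82581108]
```

>>> {"fn": "servo_tool", "kwargs": {"increments": [{"dx": -0.05, "dy": 0.02, "dz": 0, "rx": 0, "ry": 0, "rz": 0.8, "fingers": 1}, {"dx": -0.05, "dy": 0.02, "dz": 0, "rx": 0, "ry": 0, "rz": 0.8, "fingers": 1}]}}

```text
time: 4.22
tool_pos: [486.9, 36.5, 89.0]
tool_rot: [3.141, 0.001, 3.129]
ft_force: [-0.4, -0.5, -0.1]
gripper_width: 0.1
```

>>> {"fn": "servo_tool", "kwargs": {"increments": [{"dx": -0.05, "dy": 0.02, "dz": 0, "rx": 0, "ry": 0, "rz": 1.0, "fingers": 1}, {"dx": -0.07, "dy": 0.03, "dz": 0, "rx": 0, "ry": 0, "rz": 1.0, "fingers": 1}, {"dx": -0.07, "dy": 0.03, "dz": 0, "rx": 0, "ry": 0, "rz": 1.0, "fingers": 1}]}}

```text
time: 4.6
tool_pos: [490.8, 38.2, 88.9]
tool_rot: [3.141, 0.0, 3.027]
ft_force: [0.8, 0.4, 0.1]
gripper_width: -0.1
```

```bash
python3 plan.py '[2,2.25,2.5]'; python3 -c "
from h import *
c=robot.camera('top')
g=c['image'][190:275,220:350];cv2.imwrite('pics/t2.png',cv2.resize(g,None,fx=6,fy=6,interpolation=cv2.INTER_CUBIC)[:,:,::-1])"
```

```text
2 [494.1  39.3] pos [490.8  38.2  88.9] [180.    0.  173.4] t 4.6 q7 0.92 ->d [-0.05  0.03  0.01] r [0.   0.   1.04]
2.25 [498.   40.1] pos [490.8  38.2  88.9] [180.    0.  173.4] t 4.6 q7 0.92 ->d [-0.12  0.04  0.01] r [0.   0.   2.04]
2.5 [502.   40.4] pos [490.8  38.2  88.9] [180.    0.  173.4] t 4.6 q7 0.92 ->d [-0.18  0.06  0.01] r [0.   0.   3.04]
```

View pics/t2.png

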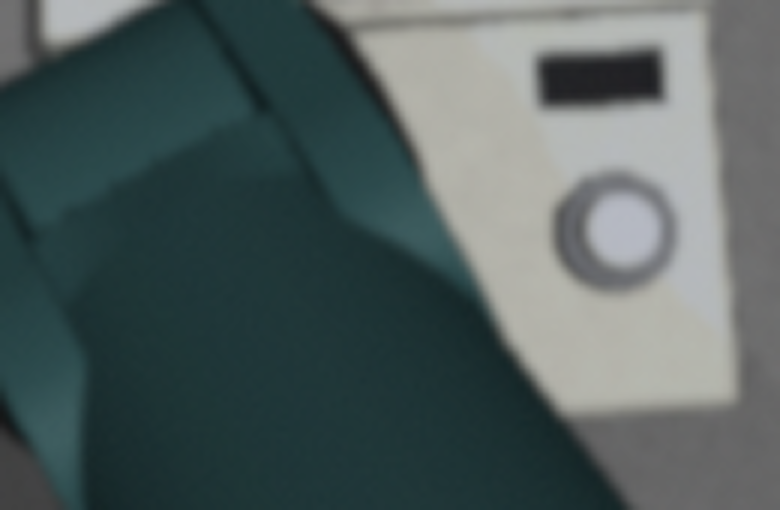

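The arm hides the dial in this view. The force fell to zero past half-way, which fits a snap to click 2. I'll push on slowly and watch the force.

>>> {"fn": "servo_tool", "kwargs": {"increments": [{"dx": -0.05, "dy": 0.03, "dz": 0, "rx": 0, "ry": 0, "rz": 1.0, "fingers": 1}, {"dx": -0.08, "dy": 0.035, "dz": 0, "rx": 0, "ry": 0, "rz": 1.5, "fingers": 1}, {"dx": -0.08, "dy": 0.035, "dz": 0, "rx": 0, "ry": 0, "rz": 1.5, "fingers": 1}]}}

```text
time: 5.03
tool_pos: [495.3, 39.7, 88.7]
tool_rot: [-3.141, -0.001, 2.868]
ft_force: [-4.5, 1.5, 1.7]
gripper_width: -0.3
```

```bash
python3 plan.py '[2.2,2.4,2.6,2.75]'; python3 -c "
from h import *
c=robot.camera('side')
g=cv2.resize(c['image'][140:230,260:350],(720,720),interpolation=cv2.INTER_CUBIC)[:600];cv2.imwrite('pics/s2.png',np.clip(g[:,:,::-1]*1.5,0,255).astype(np.uint8))
for k in (1,2,3):
  a=np.radians(5.14+120-24*k);print(k,(proj(c,[503.1+34*np.cos(a),2.4+34*np.sin(a),77])-[260,140])*8)"
```

```text
2.2 [497.2  40. ] pos [495.3  39.7  88.7] [-1.800e+02 -1.000e-01  1.643e+02] t 5.025 q7 0.79 ->d [-0.03  0.01  0.  ] r [-0.   -0.01  0.33]
2.4 [500.4  40.3] pos [495.3  39.7  88.7] [-1.800e+02 -1.000e-01  1.643e+02] t 5.025 q7 0.79 ->d [-0.08  0.03  0.  ] r [-0.   -0.01  1.13]
2.6 [503.6  40.4] pos [495.3  39.7  88.7] [-1.800e+02 -1.000e-01  1.643e+02] t 5.025 q7 0.79 ->d [-0.13  0.05  0.  ] r [-0.   -0.01  1.93]
2.75 [505.9  40.3] pos [495.3  39.7  88.7] [-1.800e+02 -1.000e-01  1.643e+02] t 5.025 q7 0.79 ->d [-0.17  0.06  0.  ] r [-0.   -0.01  2.53]
1 [339.88992915 355.89428808]
2 [290.42664983 351.14680163]
3 [247.89296307 337.10284878]
```

View pics/s2.png

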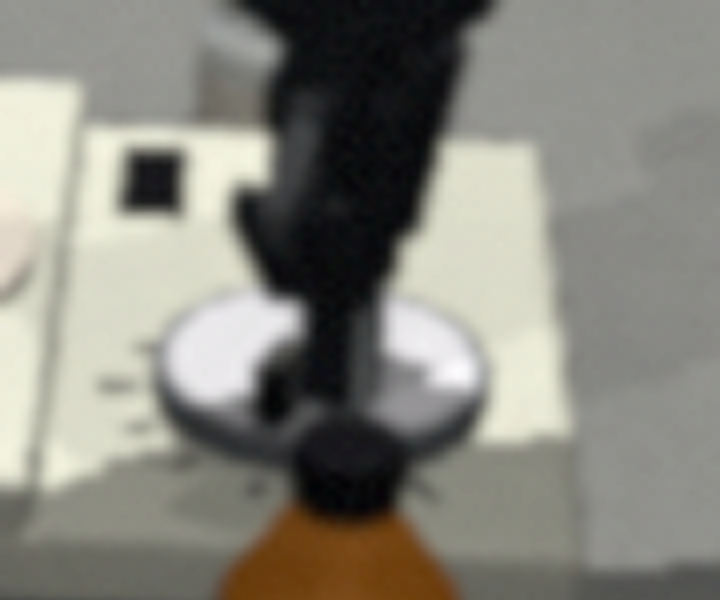

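The side crop shows the lug at about (283,350), just past the click-2 prediction (290,351), with the finger behind it. That matches the model and the roughly 4.7 N force. Continuing.

>>> {"fn": "servo_tool", "kwargs": {"increments": [{"dx": -0.04, "dy": 0.015, "dz": 0, "rx": 0, "ry": 0, "rz": 0.6, "fingers": 1}, {"dx": -0.08, "dy": 0.03, "dz": 0, "rx": 0, "ry": 0, "rz": 1.1, "fingers": 1}, {"dx": -0.12, "dy": 0.045, "dz": 0, "rx": 0, "ry": 0, "rz": 1.8, "fingers": 1}, {"dx": -0.15, "dy": 0.055, "dz": 0, "rx": 0, "ry": 0, "rz": 2.3, "fingers": 1}, {"dx": -0.15, "dy": 0.055, "dz": 0, "rx": 0, "ry": 0, "rz": 2.3, "fingers": 1}]}}

```text
time: 5.7
tool_pos: [505.6, 40.3, 88.9]
tool_rot: [3.141, 0.0, 2.627]
ft_force: [0.3, 0.5, -0.8]
gripper_width: -0.1
```

```bash
python3 plan.py '[2.75,3,3.2,3.4,3.6,3.75]'
```

```text
2.75 [505.9  40.3] pos [505.6  40.3  88.9] [180.    0.  150.5] t 5.7 q7 0.58 ->d [-0.    0.    0.01] r [0.   0.   0.23]
3 [509.9  39.8] pos [505.6  40.3  88.9] [180.    0.  150.5] t 5.7 q7 0.58 ->d [-0.07  0.03  0.01] r [0.   0.   1.23]
3.2 [513.   39.1] pos [505.6  40.3  88.9] [180.    0.  150.5] t 5.7 q7 0.58 ->d [-0.12  0.04  0.01] r [0.   0.   2.03]
3.4 [516.   38.1] pos [505.6  40.3  88.9] [180.    0.  150.5] t 5.7 q7 0.58 ->d [-0.17  0.05  0.01] r [0.   0.   2.83]
3.6 [519.   36.9] pos [505.6  40.3  88.9] [180.    0.  150.5] t 5.7 q7 0.58 ->d [-0.22  0.06  0.01] r [0.   0.   3.63]
3.75 [521.1  35.9] pos [505.6  40.3  88.9] [180.    0.  150.5] t 5.7 q7 0.58 ->d [-0.26  0.06  0.01] r [0.   0.   4.23]
```

Click 3 has snapped (force is zero). Next, click 4.

>>> {"fn": "servo_tool", "kwargs": {"increments": [{"dx": -0.07, "dy": 0.03, "dz": 0, "rx": 0, "ry": 0, "rz": 1.2, "fingers": 1}, {"dx": -0.12, "dy": 0.04, "dz": 0, "rx": 0, "ry": 0, "rz": 2.0, "fingers": 1}, {"dx": -0.12, "dy": 0.04, "dz": 0, "rx": 0, "ry": 0, "rz": 2.0, "fingers": 1}]}}

```text
time: 6.08
tool_pos: [512.6, 39.0, 88.8]
tool_rot: [-3.141, -0.0, 2.418]
ft_force: [-2.2, 1.1, 0.4]
gripper_width: 0.1
```

>>> {"fn": "servo_tool", "kwargs": {"increments": [{"dx": -0.05, "dy": 0.02, "dz": 0, "rx": 0, "ry": 0, "rz": 0.8, "fingers": 1}, {"dx": -0.1, "dy": 0.035, "dz": 0, "rx": 0, "ry": 0, "rz": 1.6, "fingers": 1}, {"dx": -0.14, "dy": 0.05, "dz": 0, "rx": 0, "ry": 0, "rz": 2.2, "fingers": 1}, {"dx": -0.14, "dy": 0.05, "dz": 0, "rx": 0, "ry": 0, "rz": 2.2, "fingers": 1}]}}

```text
time: 6.58
tool_pos: [521.2, 35.4, 88.9]
tool_rot: [3.141, 0.0, 2.188]
ft_force: [0.3, -0.8, -0.2]
gripper_width: 0.3
```

```bash
python3 plan.py '[3.75,4,4.2,4.4,4.6,4.75]'
```

```text
3.75 [521.1  35.9] pos [521.2  35.4  88.9] [180.    0.  125.4] t 6.575 q7 0.23 ->d [0.01 0.   0.01] r [0.   0.   0.04]
4 [524.5  33.8] pos [521.2  35.4  88.9] [180.    0.  125.4] t 6.575 q7 0.23 ->d [-0.05  0.03  0.01] r [0.   0.   1.04]
4.2 [527.1  31.9] pos [521.2  35.4  88.9] [180.    0.  125.4] t 6.575 q7 0.23 ->d [-0.1   0.05  0.01] r [0.   0.   1.84]
4.4 [529.5  29.8] pos [521.2  35.4  88.9] [180.    0.  125.4] t 6.575 q7 0.23 ->d [-0.16  0.06  0.01] r [0.   0.   2.64]
4.6 [531.7  27.5] pos [521.2  35.4  88.9] [180.    0.  125.4] t 6.575 q7 0.23 ->d [-0.21  0.07  0.01] r [0.   0.   3.44]
4.75 [533.2  25.6] pos [521.2  35.4  88.9] [180.    0.  125.4] t 6.575 q7 0.23 ->d [-0.25  0.07  0.01] r [0.   0.   4.04]
```

>>> {"fn": "servo_tool", "kwargs": {"increments": [{"dx": -0.05, "dy": 0.03, "dz": 0, "rx": 0, "ry": 0, "rz": 1.0, "fingers": 1}, {"dx": -0.1, "dy": 0.05, "dz": 0, "rx": 0, "ry": 0, "rz": 1.8, "fingers": 1}, {"dx": -0.1, "dy": 0.05, "dz": 0, "rx": 0, "ry": 0, "rz": 1.8, "fingers": 1}]}}

```text
time: 6.95
tool_pos: [526.6, 32.5, 88.7]
tool_rot: [-3.141, -0.0, 2.0]
ft_force: [-1.7, 2.3, 0.8]
gripper_width: -0.1
```

>>> {"fn": "servo_tool", "kwargs": {"increments": [{"dx": -0.05, "dy": 0.02, "dz": 0, "rx": 0, "ry": 0, "rz": 0.8, "fingers": 1}, {"dx": -0.1, "dy": 0.035, "dz": 0, "rx": 0, "ry": 0, "rz": 1.6, "fingers": 1}, {"dx": -0.13, "dy": 0.045, "dz": 0, "rx": 0, "ry": 0, "rz": 2.0, "fingers": 1}, {"dx": -0.13, "dy": 0.045, "dz": 0, "rx": 0, "ry": 0, "rz": 2.0, "fingers": 1}]}}

```text
time: 7.45
tool_pos: [532.7, 26.3, 88.9]
tool_rot: [3.141, 0.0, 1.79]
ft_force: [0.4, 0.2, -0.5]
gripper_width: -0.2
```

```bash
python3 plan.py '[4.7]'
```

```text
4.7 [532.7  26.3] pos [532.7  26.3  88.9] [180.    0.  102.5] t 7.45 q7 -0.09 ->d [-0.   -0.    0.01] r [0.   0.   0.03]
```

The push has gone past half-way to click 5 and the force is zero. I'll back off, lift, and move over the key.

>>> {"fn": "servo_tool", "kwargs": {"increments": [{"dx": 0.15, "dy": 0, "dz": 0, "rx": 0, "ry": 0, "rz": 0, "fingers": 1}, {"dx": 0.15, "dy": 0, "dz": -0.4, "rx": 0, "ry": 0, "rz": 0, "fingers": 1}, {"dx": 0.15, "dy": 0, "dz": -0.8, "rx": 0, "ry": 0, "rz": 0, "fingers": 1}, {"dx": 0.15, "dy": 0, "dz": -0.8, "rx": 0, "ry": 0, "rz": 0, "fingers": 1}]}}

```text
time: 7.95
tool_pos: [531.4, 35.9, 138.4]
tool_rot: [3.139, 0.0, 1.789]
ft_force: [0.7, -0.0, -1.0]
gripper_width: -0.1
```

```bash
python3 -c "
from h import *
to(510.5,-132.4,128,102.5)"
```

```text
pos [531.4  35.9 138.4] [179.8   0.  102.5] t 7.95 q7 -0.08 ->d [-2.66 -0.95  0.17] r [0.03 0.   0.  ]
```

>>> {"fn": "servo_tool", "kwargs": {"increments": [{"dx": -0.6, "dy": -0.21, "dz": 0, "rx": 0, "ry": 0, "rz": 0, "fingers": 1}, {"dx": -1.2, "dy": -0.43, "dz": 0, "rx": 0, "ry": 0, "rz": 0, "fingers": 1}, {"dx": -1.8, "dy": -0.64, "dz": 0, "rx": 0, "ry": 0, "rz": 0, "fingers": 1}, {"dx": -2.4, "dy": -0.86, "dz": 0, "rx": 0, "ry": 0, "rz": 0, "fingers": 1}, {"dx": -2.66, "dy": -0.95, "dz": 0.17, "rx": 0, "ry": 0, "rz": 0, "fingers": 1}, {"dx": -2.66, "dy": -0.95, "dz": 0.17, "rx": 0, "ry": 0, "rz": 0, "fingers": 1}]}}

```text
time: 8.7
tool_pos: [508.6, -133.0, 125.4]
tool_rot: [-3.14, -0.001, 1.787]
ft_force: [-0.8, 0.5, 1.4]
gripper_width: 0.0
```

```bash
python3 -c "
from h import *
to(510.5,-132.4,92,102.5)
c=robot.camera('top');w=robot.camera('wrist')
g=cv2.resize(c['image'][190:275,220:350],None,fx=4,fy=4,interpolation=cv2.INTER_CUBIC)
g=np.vstack([g[:, :520],cv2.resize(w['image'],(520,256+0))]);g=g[:600]
cv2.imwrite('pics/t3.png',g[:,:,::-1])
print('key ctr wrist',proj(w,[510.5,-132.4,63]),'dial',proj(w,[503.1,2.4,57]))
"
```

```text
pos [ 508.6 -133.   125.4] [-1.799e+02 -1.000e-01  1.024e+02] t 8.7 q7 0.26 ->d [0.   0.03 0.56] r [-0.02 -0.01 -0.02]
key ctr wrist [256.56211109 220.94139711] dial [297.69942975 -15.26974271]
```

View pics/t3.png

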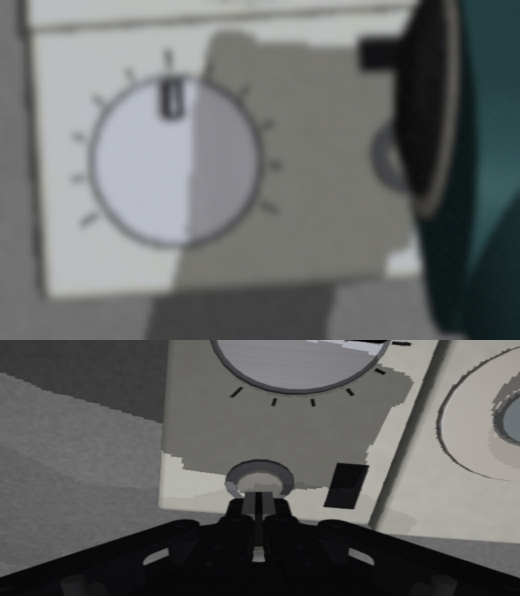

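The top crop shows the lug at (172,98), in line with the long tick at (168,58), so the dial is at click 5, four clicks on. The wrist view has the key directly under the tip at (260,485). Now pressing.

>>> {"fn": "servo_tool", "kwargs": {"increments": [{"dx": 0, "dy": 0.02, "dz": 0.25, "rx": 0, "ry": 0, "rz": 0, "fingers": 1}, {"dx": 0, "dy": 0.02, "dz": 0.45, "rx": 0, "ry": 0, "rz": 0, "fingers": 1}, {"dx": 0, "dy": 0.02, "dz": 0.55, "rx": 0, "ry": 0, "rz": 0, "fingers": 1}, {"dx": 0, "dy": 0.02, "dz": 0.55, "rx": 0, "ry": 0, "rz": 0, "fingers": 1}]}}

```text
time: 9.3
tool_pos: [510.4, -132.4, 93.1]
tool_rot: [-3.141, -0.001, 1.788]
ft_force: [-0.0, 0.2, 0.5]
gripper_width: -0.0
```

```bash
python3 -c "
from h import *
to(510.5,-132.4,82,102.5)"
```

```text
pos [ 510.4 -132.4   93.1] [-180.    -0.   102.4] t 9.3 q7 0.24 ->d [-0.    0.    0.19] r [-0.01 -0.01 -0.01]
```

>>> {"fn": "servo_tool", "kwargs": {"increments": [{"dx": 0, "dy": 0, "dz": 0.05, "rx": 0, "ry": 0, "rz": 0, "fingers": 1}, {"dx": 0, "dy": 0, "dz": 0.1, "rx": 0, "ry": 0, "rz": 0, "fingers": 1}, {"dx": 0, "dy": 0, "dz": 0.15, "rx": 0, "ry": 0, "rz": 0, "fingers": 1}, {"dx": 0, "dy": 0, "dz": 0.18, "rx": 0, "ry": 0, "rz": 0, "fingers": 1}, {"dx": 0, "dy": 0, "dz": 0.18, "rx": 0, "ry": 0, "rz": 0, "fingers": 1}]}}

```text
time: 9.93
tool_pos: [511.2, -132.7, 85.2]
tool_rot: [3.141, 0.001, 1.787]
ft_force: [-16.5, 4.3, 55.3]
gripper_width: 0.0
```

That is 55 N, well above the 5 N that holds the key down, so it has bottomed on something. I'll ease up in steps and read the force curve to confirm the travel.

>>> {"fn": "servo_tool", "kwargs": {"increments": [{"dx": 0, "dy": 0, "dz": -0.05, "rx": 0, "ry": 0, "rz": 0, "fingers": 1}, {"dx": 0, "dy": 0, "dz": -0.05, "rx": 0, "ry": 0, "rz": 0, "fingers": 1}]}}

```text
time: 10.18
tool_pos: [510.8, -132.7, 86.4]
tool_rot: [3.141, 0.0, 1.787]
ft_force: [-0.8, 0.4, 4.6]
gripper_width: 0.1
```

>>> {"fn": "servo_tool", "kwargs": {"increments": [{"dx": 0, "dy": 0, "dz": -0.03, "rx": 0, "ry": 0, "rz": 0, "fingers": 1}, {"dx": 0, "dy": 0, "dz": -0.03, "rx": 0, "ry": 0, "rz": 0, "fingers": 1}]}}

```text
time: 10.42
tool_pos: [510.8, -132.7, 87.9]
tool_rot: [3.141, 0.0, 1.787]
ft_force: [1.2, 1.5, 3.8]
gripper_width: -0.1
```

>>> {"fn": "servo_tool", "kwargs": {"increments": [{"dx": 0, "dy": 0, "dz": -0.03, "rx": 0, "ry": 0, "rz": 0, "fingers": 1}, {"dx": 0, "dy": 0, "dz": -0.03, "rx": 0, "ry": 0, "rz": 0, "fingers": 1}]}}

```text
time: 10.68
tool_pos: [510.7, -132.7, 89.6]
tool_rot: [3.141, 0.0, 1.787]
ft_force: [1.9, 0.3, 3.0]
gripper_width: 0.1
```

>>> {"fn": "servo_tool", "kwargs": {"increments": [{"dx": 0, "dy": 0, "dz": -0.03, "rx": 0, "ry": 0, "rz": 0, "fingers": 1}, {"dx": 0, "dy": 0, "dz": -0.03, "rx": 0, "ry": 0, "rz": 0, "fingers": 1}]}}

```text
time: 10.92
tool_pos: [510.4, -132.7, 91.3]
tool_rot: [-3.141, -0.0, 1.787]
ft_force: [0.8, 0.1, 0.4]
gripper_width: -0.5
```

>>> {"fn": "servo_tool", "kwargs": {"increments": [{"dx": 0, "dy": 0, "dz": -0.03, "rx": 0, "ry": 0, "rz": 0, "fingers": 1}, {"dx": 0, "dy": 0, "dz": -0.03, "rx": 0, "ry": 0, "rz": 0, "fingers": 1}]}}

```text
time: 11.18
tool_pos: [510.3, -132.7, 93.0]
tool_rot: [-3.141, -0.0, 1.787]
ft_force: [1.0, -0.3, 0.2]
gripper_width: 0.2
```

The spring curve runs from 0 N at z≈91 to 4.6 N at 86.4, then a hard stop at about 85.5. That is the key's full 6 mm travel, pressed and released. Retreating to check the result.

>>> {"fn": "servo_tool", "kwargs": {"increments": [{"dx": 0, "dy": 0, "dz": -0.8, "rx": 0, "ry": 0, "rz": 0, "fingers": 1}, {"dx": 0, "dy": 0, "dz": -1.6, "rx": 0, "ry": 0, "rz": 0, "fingers": 1}, {"dx": -0.8, "dy": 0, "dz": -2.4, "rx": 0, "ry": 0, "rz": 0, "fingers": 1}, {"dx": -1.6, "dy": 0, "dz": -2.6, "rx": 0, "ry": 0, "rz": 0, "fingers": 1}, {"dx": -2.4, "dy": 0, "dz": -2.6, "rx": 0, "ry": 0, "rz": 0, "fingers": 1}, {"dx": -3.2, "dy": 0, "dz": -2.6, "rx": 0, "ry": 0, "rz": 0, "fingers": 1}, {"dx": -4.0, "dy": 0, "dz": -2.6, "rx": 0, "ry": 0, "rz": 0, "fingers": 1}, {"dx": -4.0, "dy": 0, "dz": -2.6, "rx": 0, "ry": 0, "rz": 0, "fingers": 1}, {"dx": -4.0, "dy": 0, "dz": -2.6, "rx": 0, "ry": 0, "rz": 0, "fingers": 1}, {"dx": -4.0, "dy": 0, "dz": -2.6, "rx": 0, "ry": 0, "rz": 0, "fingers": 1}]}}

```text
time: 12.42
tool_pos: [562.3, -365.9, 249.2]
tool_rot: [-3.142, -0.0, 1.789]
ft_force: [-0.3, 0.8, 0.2]
gripper_width: -0.1
```

```bash
python3 -c "
from h import *
c=robot.camera('top')
cv2.imwrite('pics/t4.png',cv2.resize(c['image'][120:280,160:400],(780,520),interpolation=cv2.INTER_CUBIC)[:,:,::-1])
s=robot.observe();print(s['tool_pos'],s['ft_force'],s['time'])"
```

```text
[ 562.28811956 -366.05974616  249.29269681] [ 0.95562441  0.20333924 -0.45520059] 12.475
```

View pics/t4.png

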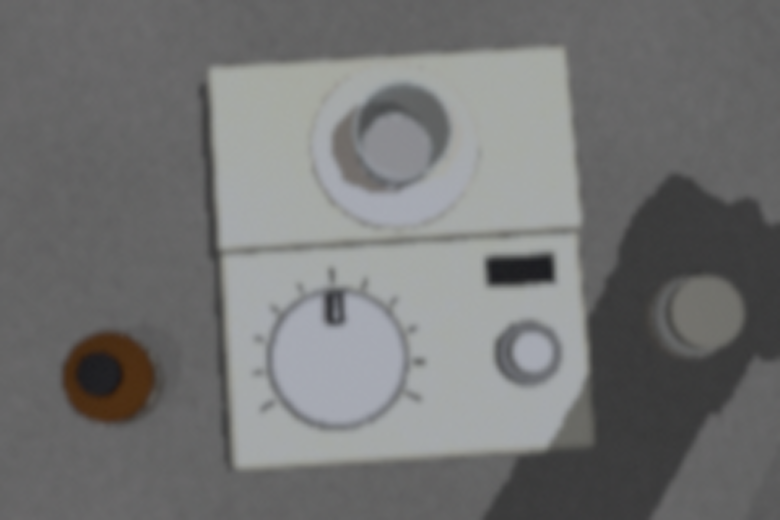

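The lug at (335,307) points at the long tick (332,273). The key at (533,351) is back up, the beaker, bottle and jar have not moved, and the arm is clear.

```bash
python3 -c "
from station import robot
print(robot.job_done())"
```

```text
the job is handed in; nothing more can be done
None
```

I turned the dial four clicks clockwise, then pressed the start key fully down and let it come back up. I handed the job in at about 12.5 s. No verdict is reported.

- **Dial:** I pushed the lug from click 1 to click 5 with the shut fingertip, without pinching it. The last top picture shows the lug pointing at the long tick, which is click 5.
- **Key:** Easing up, the force fell from 4.6 N to zero over about 5 mm, which fits the 6 mm travel. In the last picture the key looks back up.
- **Bystanders:** The beaker, bottle and jar look unmoved in the last picture. The arm is clear of everything and touching nothing.

One check disagreed with the plan: the key bottomed about 3 mm higher than I expected. That put a brief 55 N through the fingertip at the stop. It is under the 120 N wrist limit. I read the 40 N limit as applying to the arm and gripper body rather than the fingertips.

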